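# Slide the pour-over dripper above the white mug

## Task

The next coffee goes into the white mug on the drip tray. Take the wooden knob of the sliding dripper holder and slide it along its rail until the copper dripper is centred over the white mug, then let go; leave the mug standing where it is.

Things in the scene. Friction and masses are not known exactly. Their poses are not given: they have to be found in the camera images.
- knob (a point): Upright walnut knob, 26 mm in diameter, 184 to 250 mm above the work surface, on the black carriage (top at 172 mm; rail posts at both ends 175 mm). The point is on its axis 228 mm up, the height to grip. z up; y along the rail, away from the parking end (world +y within 15 degrees); x across the rail to the dripper's side, away from the robot.
- outlet (a point): Centre of the outlet at the bottom of the copper cone dripper, 130 mm above the work surface; it rides on the carriage, always 90 mm from the knob's axis along the knob's x axis. The cone widens to 110 mm in diameter at its rim, 205 mm above the work surface. Same axes as the knob.
- carriage (a joint): Travel of the carriage along the straight rail in m: 0 at the parking end (the robot's right), 0.42 at the far end stop. It slides with about 2 N of friction and light damping, has no detent and stays where it is left. It starts near the parking end.
- mug_rim (a point): Centre of the mouth of the white ceramic mug (80 mm in diameter, 85 mm high, one handle), 97 mm above the work surface. The mug stands loose on the 12 mm thick black drip tray, on the line below the dripper's outlet, in one of three places, beside a dark steel cup and an amber cup of similar size.
Things that resemble listed ones, but are neither listed nor needed, are in the scene too. What is shaped like the part that bears mug_rim but green is not meant.

How it is judged:
At the end, for the whole second after the job is handed in: The dripper's outlet is within 14 mm, seen from above, of the centre of the white mug's mouth, the carriage is at rest, and the mug stands within 15 mm of where it started (horizontal distance between outlet and mug_rim below 0.014 m and velocity of joint carriage between -0.01 and 0.01 m/s and distance of mug_rim from where it was at the start of the episode below 0.015 m); the robot touches nothing.
It fails at once if the white mug is pushed more than 15 mm from its place or knocked over (distance of mug_rim from where it was at the start of the episode above 0.015 m).
It also fails if it takes over 34 s, if anything falls off the work surface, if the arm or the gripper's body presses on something with over 40 N, if the wrist force passes 120 N, or if a joint passes its speed limit or range.

## Robot

A 6-joint arm with a two-finger parallel gripper is mounted at the origin on the work surface. World frame = base frame: x ahead of the robot, y to its left, z up, the work surface at z = 0. Lengths are in m, angles in rad, forces in N, time in s.
With the tool pointing down it reaches from about 0.275 to 0.725 m from the base axis. Payload 15.9 kg.
Tool frame: the origin (TCP) lies at the very end of the fingers, on their centre line; the grasp point (between the pads) lies behind it (env.grasp_offset is the z of the grasp point in the tool frame, in m); z points along the fingers, y is the line along which they close (so a half turn about z gives the same grasp; the last joint's range is limited). The gripper opens to 85 mm and grips with 20 to 120 N. Pads are 22 mm wide; open, the fingers measure 114 mm over their backs; the gripper's body (76 mm by 85 mm) begins 54 mm behind the grasp point. The pads swing forward as they close: fully open they stand 13 mm farther back than shut.
Start: joints at [1.124, 0.213, -0.034, 1.323, 0, 1.571], TCP at [0.216, 0.451, 0.231] pointing down, gripper open.
Joint ranges: [-2.98, 2.98], [-0.74, 1.72], [-1.14, 1.35], [-2.1, 2.04], [-1.57, 1.44], [-3.14, 3.14]. Speed limits (rad/s): [1.89, 1.89, 2.39, 2.57, 3.14, 3.14].

## Interface

Orientations are given as [roll, pitch, yaw] about the fixed x, y, z axes, in that order (R = Rz(yaw) Ry(pitch) Rx(roll)).
In Python, from station import env, cams gives the robot as it stands.
- The arm moves only by the tool arm_command, never from a script. Its argument "steps" is text: rows parted by semicolons, each of 7 numbers parted by spaces: the shift along the world's x, y, z in cm, then the turn, a rotation vector about the world's x, y, z in degrees, then the finger opening in cm, from 0 to 8.54. In form: tx ty tz rx ry rz jaw; .... A call has 1 to 10 rows; each row shifts and turns the commanded pose from where the row before left it; what a row does not reach is not made up. A row lasts 1/10 s, in which the tool goes at most 50 mm and 8.59 degrees, less where a joint would pass 70% of its speed; a pose out of reach is approached as far as the arm can. A call is refused whole if a number of a shift passes 5 or a number of a turn 8.59, either way. A call with a gripper value outside its range is refused whole. The fingers move at their own pace and stop on an object; the grip force is fixed at half the most. Time passes only in rows, so rows that do not move let the fingers close. It gives the time, the measured TCP pose, the force, the opening and the grip force at its end, in the units of the state.
- env.state(): the state, without advancing time (a new reading comes with each control period).
- cams.get_image(name): name is "side" or "top"; returns a dict with "pixels" (400x640x3 uint8, blue, green, red), "z_map" (400x640 float32, m along the optical axis (not along the pixel's ray), 0 where there is no reading), "vertical_fov" (degrees; the focal length in pixels is half the picture's height over the tangent of half this angle, whatever the lens; pixels are square), "cx", "cy" (the principal point, pixels), "D" ([k1, k2, p1, p2, k3] as OpenCV has them; the pictures are not rectified), "origin" and "attitude" of the camera in the world. Camera axes: x right, y down, z forward; pixel columns grow to the right and rows downward; lengths in m; the calibration is good to about 2 mm. A picture is of the moment at which its call begins.
- env.close_job(): hands the job in; it is judged then, once.
The state is a dict: "time_s": time; "q": joint angles; "qvel": joint speeds; "joint_torque": joint torques, N m; "position": TCP position; "ee_rot": TCP orientation; "force": force on the tool from outside, world axes, zero at the start; "moment": the same for the moment, N m; "gripper_width": finger opening in m; "grip_force": force on a finger pad.
Only numpy, scipy, OpenCV 4.12 (cv2) and the standard library are available. Lean on these libraries where they do the work, as an engineer would, in place of code of your own. Each camera call takes 0.05 s, during which the arm holds its last target. There are 200 camera calls.

## Working session

There is one attempt and no reset: what is moved stays moved. The work goes in short steps, Python scripts to look and compute and a tool call to move; the robot and the scene stay as the last step left them, time stands still between calls to the robot, and variables do not carry over. Pictures are saved under pics/ and viewed, at most 10 in all, crops included, and the job is handed in when it is done.

Besides the shell and the picture viewer there is one more tool, called as name(argument=value, ...) on one line, values as JSON. arm_command: Moves the arm, as the interface text tells. Its arguments: {"type":"object","properties":{"steps":{"type":"string"}},"required":["steps"]}

```bash
mkdir -p pics
cat > h.py <<'E'
import numpy as np, cv2, pickle
from station import env, cams
def shot(n):
    d=cams.get_image(n); pickle.dump(d,open(f'{n}.pkl','wb')); return d
def load(n): return pickle.load(open(f'{n}.pkl','rb'))
def K(d):
    f=d["pixels"].shape[0]/2/np.tan(np.radians(d["vertical_fov"])/2)
    return np.array([[f,0,d["cx"]],[0,f,d["cy"]],[0,0,1]])
def R(d):
    a=np.array(d["attitude"],float)
    if a.shape==(3,3): return a
    from scipy.spatial.transform import Rotation as S
    return S.from_euler('xyz',a).as_matrix() if a.size==3 else S.from_quat(a).as_matrix()
def rays(d,uv):
    p=cv2.undistortPoints(np.array(uv,float).reshape(-1,1,2),K(d),np.array(d["D"],float)).reshape(-1,2)
    return np.c_[p,np.ones(len(p))]@R(d).T
def plane(d,uv,z):
    r=rays(d,uv); o=np.array(d["origin"]); return o+r*((z-o[2])/r[:,2])[:,None]
def cloud(d):
    h,w=d["z_map"].shape; v,u=np.mgrid[:h,:w]
    return (np.array(d["origin"])+rays(d,np.c_[u.ravel(),v.ravel()])*d["z_map"].reshape(-1,1)).reshape(h,w,3)
E
python3 - <<'E'
from h import *
for n in("side","top"):
    d=shot(n); cv2.imwrite(f'pics/{n}0.png',d["pixels"])
    print(n,d["origin"],d["attitude"],d["vertical_fov"],d["cx"],d["cy"],d["D"])
s=env.state();print(s["time_s"],s["position"],s["ee_rot"],env.grasp_offset)
E
```

```text
side [0.36401745 0.58860304 0.62919222] [-2.21796148 -0.01806713 -2.70019062] 56.926219962399735 321.2174755200907 200.3373972182797 [0.00814776 0.         0.         0.         0.        ]
top [0.53332936 0.047313   1.1405802 ] [-3.06485156  0.01652812 -1.57751001] 42.63514212432741 326.6222178420716 205.58732033582606 [-0.1620762  0.         0.         0.         0.       ]
0.1 [0.21589643 0.45063469 0.23085569] [-3.14055347e+00 -2.23511062e-05  2.69475869e+00] -0.0187
```

View pics/side0.png

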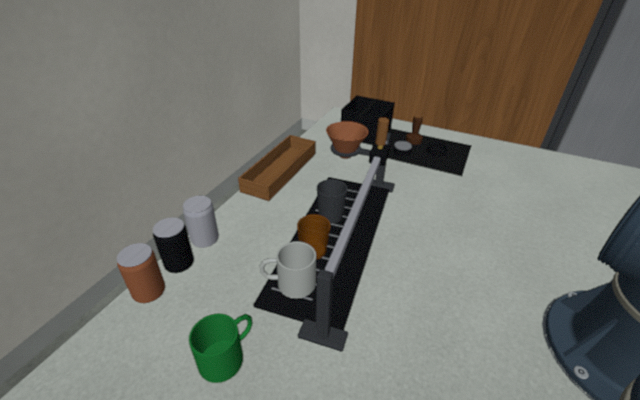

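View pics/top0.png

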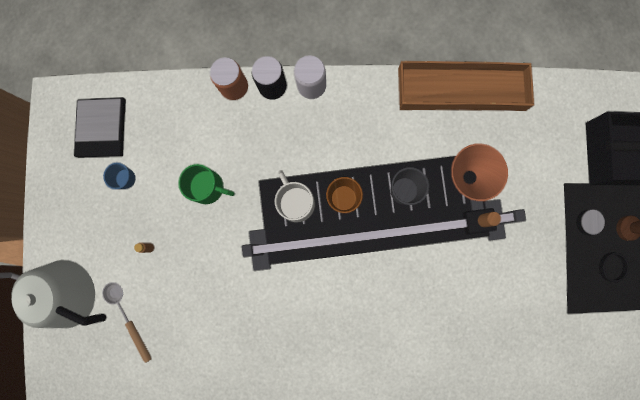

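Top view: the white mug is at (294,202). Beside it are the amber cup (345,195) and the steel cup (409,186). The green mug (201,184) is the lookalike. The copper dripper is at (480,172), and the walnut knob on the carriage is at (488,219). Side view: white mug (297,270), green mug (220,347), knob (382,133), and a tamper-like wooden thing at (417,128) that isn't on the rail. The white mug on the tray and the knob on the black carriage fit the description. I'll measure both and confirm them in a crop.

Run:
```python
from h import *
d=load("top"); im=d["pixels"]; P=cloud(d); hsv=cv2.cvtColor(im,cv2.COLOR_BGR2HSV)
def box(m,u0,u1,v0,v1):
    o=np.zeros_like(m,bool); o[v0:v1,u0:u1]=m[v0:v1,u0:u1]; return o
# mug rim: points near z 0.097
m=box((P[...,2]>.088)&(P[...,2]<.106),262,326,165,230)
vis=im.copy(); vis[m]=(0,0,255)
q=P[m][:,:2]
def circ(q):
    s=np.linalg.lstsq(np.c_[2*q,np.ones(len(q))],(q**2).sum(1),rcond=None)[0]; return s[:2],np.sqrt(s[2]+s[:2]@s[:2])
print("mug depth fit",circ(q),len(q))
# mug by colour: outline at plane
w=box((hsv[...,1]<60)&(hsv[...,2]>110)&(P[...,2]>.02),262,326,165,230).astype(np.uint8)
w=cv2.morphologyEx(w,cv2.MORPH_OPEN,cv2.getStructuringElement(2,(13,13)))
c=max(cv2.findContours(w,0,1)[0],key=cv2.contourArea); e=cv2.fitEllipse(c); print("ell",e, plane(d,[e[0]],.097))
cv2.ellipse(vis,e,(0,255,0),1)
# dripper rim
m=box((P[...,2]>.198)&(P[...,2]<.214),445,515,135,206)
print("drip depth fit",circ(P[m][:,:2]),m.sum())
cu=box((hsv[...,0]<15)&(hsv[...,1]>80),445,515,135,206).astype(np.uint8)
cu=cv2.morphologyEx(cu,cv2.MORPH_OPEN,cv2.getStructuringElement(2,(9,9)))
c=max(cv2.findContours(cu,0,1)[0],key=cv2.contourArea); e=cv2.minEnclosingCircle(c); print("drip",e,plane(d,[e[0]],.205))
# knob top
m=box((P[...,2]>.24)&(P[...,2]<.262),470,515,205,235); print("knob top",P[m].mean(0),m.sum()); vis[m]=(255,0,0)
# rail: z .12-.18, line fit
m=box((P[...,2]>.10)&(P[...,2]<.172)&(hsv[...,2]>110),258,462,215,260); vis[m]=(0,255,255)
q=P[m]; L=cv2.fitLine(q[:,:2].astype(np.float32),cv2.DIST_HUBER,0,.01,.01).ravel(); print("rail",L,q[:,2].mean(),np.degrees(np.arctan2(-L[0],L[1])))
# side view
s=load("side"); S=cloud(s); h2=cv2.cvtColor(s["pixels"],cv2.COLOR_BGR2HSV)
m=box((S[...,2]>.19)&(S[...,2]<.25)&(h2[...,1]>80),372,394,110,155); print("knob side",S[m].mean(0),m.sum())
m=box((S[...,2]>.090)&(S[...,2]<.104),277,320,238,300); print("mug side",circ(S[m][:,:2]),m.sum())
m=box((S[...,2]>.199)&(S[...,2]<.21),320,372,115,160); print("drip side",circ(S[m][:,:2]),m.sum())
a=cv2.resize(vis[140:270,240:530],None,fx=2.7,fy=2.7); cv2.imwrite('pics/crop.png',a)
```

```text
mug depth fit (array([0.62460847, 0.13212757]), np.float64(0.037771844129926256)) 247Traceback (most recent call last):
  File "<stdin>", line 15, in <module>
ValueError: max() iterable argument is empty
```

```bash
cat > m.py <<'E'
from h import *
d=load("top"); im=d["pixels"]; P=cloud(d); hsv=cv2.cvtColor(im,cv2.COLOR_BGR2HSV)
def box(m,u0,u1,v0,v1):
    o=np.zeros_like(m,bool); o[v0:v1,u0:u1]=m[v0:v1,u0:u1]; return o
def circ(q):
    s=np.linalg.lstsq(np.c_[2*q,np.ones(len(q))],(q**2).sum(1),rcond=None)[0]; return s[:2],np.sqrt(s[2]+s[:2]@s[:2])
vis=im.copy()
w=box((hsv[...,1]<60)&(hsv[...,2]>110),268,320,177,228).astype(np.uint8)
w=cv2.morphologyEx(w,cv2.MORPH_OPEN,cv2.getStructuringElement(2,(13,13)))
c=max(cv2.findContours(w,0,1)[0],key=cv2.contourArea); e=cv2.fitEllipse(c); print("mug ell",e, plane(d,[e[0]],.097))
cv2.ellipse(vis,e,(0,255,0),1)
m=box((P[...,2]>.198)&(P[...,2]<.214),445,515,135,206)
print("drip depth fit",circ(P[m][:,:2]),m.sum())
cu=box((hsv[...,0]<15)&(hsv[...,1]>80),445,515,135,206).astype(np.uint8)
cu=cv2.morphologyEx(cu,cv2.MORPH_OPEN,cv2.getStructuringElement(2,(9,9)))
c=max(cv2.findContours(cu,0,1)[0],key=cv2.contourArea); e=cv2.minEnclosingCircle(c); print("drip",e,plane(d,[e[0]],.205))
m=box((P[...,2]>.24)&(P[...,2]<.262),470,515,205,235); print("knob top",P[m].mean(0),m.sum()); vis[m]=(255,0,0)
m=box((P[...,2]>.10)&(P[...,2]<.172)&(hsv[...,2]>110),258,462,215,260); vis[m]=(0,255,255)
q=P[m]; L=cv2.fitLine(q[:,:2].astype(np.float32),cv2.DIST_HUBER,0,.01,.01).ravel(); print("rail",L,q[:,2].mean(),np.degrees(np.arctan2(-L[0],L[1])))
s=load("side"); S=cloud(s); h2=cv2.cvtColor(s["pixels"],cv2.COLOR_BGR2HSV)
m=box((S[...,2]>.19)&(S[...,2]<.25)&(h2[...,1]>80),372,394,110,155); print("knob side",S[m].mean(0) if m.any() else 0,m.sum())
m=box((S[...,2]>.090)&(S[...,2]<.104),277,320,238,300); print("mug side",circ(S[m][:,:2]),m.sum())
m=box((S[...,2]>.199)&(S[...,2]<.21),320,372,115,160); print("drip side",circ(S[m][:,:2]) if m.any() else 0,m.sum())
cv2.imwrite('pics/crop.png',cv2.resize(vis[140:270,240:530],None,fx=2.7,fy=2.7))
E
python3 m.py
```

```text
mug ell ((296.6274108886719, 202.89151000976562), (29.931930541992188, 35.33176803588867), 35.11952590942383) [[0.61972062 0.12537654 0.097     ]]
drip depth fit (array([ 0.66668236, -0.22298445]), np.float64(0.051140209748024495)) 539
drip ((478.5252990722656, 172.4600372314453), 28.99150276184082) [[ 0.66491623 -0.22066682  0.205     ]]
knob top [ 0.57688734 -0.23207189  0.24786286] 176
rail [ 1.17625006e-01 -9.93058085e-01  5.49449086e-01  3.20964697e-04] 0.15825232691802274 -173.24493
knob side [ 0.57486866 -0.22397699  0.22379706] 259
mug side (array([0.62385827, 0.13435244]), np.float64(0.03780656984272267)) 304
drip side (array([ 0.66573203, -0.22060697]), np.float64(0.0517832937029595)) 202
```

View pics/crop.png

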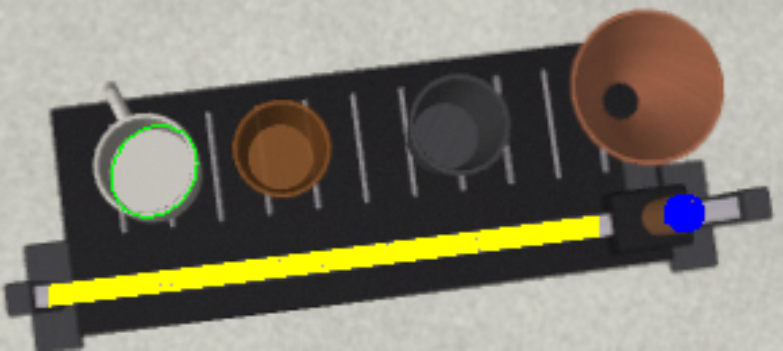

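The crop confirms that the white mug stands at the left end of the tray, and that the blue-marked knob top is on the black carriage. The green ellipse caught only the mug's inner floor, so I'll use the depth rim fits, which agree across both views: mug about (0.624, 0.133), knob about (0.577, -0.232), rail yaw about 6.8°. Next I'll approach above the knob with the fingers closing along the rail.

arm_command(steps="1.8 -3.4 0.6 0 0 1.6 8.5;1.8 -3.4 0.6 0 0 1.6 8.5;1.8 -3.4 0.6 0 0 1.6 8.5;1.8 -3.4 0.6 0 0 1.6 8.5;1.8 -3.4 0.6 0 0 1.6 8.5;1.8 -3.4 0.6 0 0 1.6 8.5;1.8 -3.4 0.6 0 0 1.6 8.5;1.8 -3.4 0.6 0 0 1.6 8.5;1.8 -3.4 0.6 0 0 1.6 8.5;1.8 -3.4 0.6 0 0 1.6 8.5")

```text
time_s: 1.1
position: [0.3963, 0.1093, 0.2914]
ee_rot: [-3.142, -0.0, 2.975]
force: [0.5, 1.0, -0.1]
gripper_width: 0.0851
grip_force: 0.0
```

```bash
python3 -c "
from h import *
s=env.state();print(s['q'],s['position'],s['ee_rot'],s['time_s'])"
```

```text
[ 2.69153342e-01  2.68219229e-02 -9.65808510e-02  1.44759724e+00
  6.49124021e-05  4.35523094e-01] [0.39631828 0.1093444  0.29144597] [-3.14156558e+00 -2.12054332e-04  2.97522289e+00] 1.1
```

arm_command(steps="1.8 -3.4 0 0 0 1.63 8.5;1.8 -3.4 0 0 0 1.63 8.5;1.8 -3.4 0 0 0 1.63 8.5;1.8 -3.4 0 0 0 1.63 8.5;1.8 -3.4 0 0 0 1.63 8.5;1.8 -3.4 0 0 0 1.63 8.5;1.8 -3.4 0 0 0 1.63 8.5;1.8 -3.4 0 0 0 1.63 8.5;1.8 -3.5 0 0 0 1.63 8.5;1.8 -3.4 0 0 0 1.63 8.5")

```text
time_s: 2.1
position: [0.5764, -0.2317, 0.2909]
ee_rot: [3.141, -0.0, -3.024]
force: [0.4, 1.1, -0.2]
gripper_width: 0.0852
grip_force: 0.0
```

arm_command(steps="0 0 0 0 0 0 8.5;0 0 0 0 0 0 8.5")

```text
time_s: 2.3
position: [0.576, -0.2306, 0.2903]
ee_rot: [3.141, -0.001, -3.026]
force: [-0.2, -0.2, -0.1]
gripper_width: 0.0851
grip_force: 0.0
```

Centred above the knob. Descending 8.2 cm and closing.

arm_command(steps="0.1 -0.1 -1.6 0 0 0 8.5;0 0 -1.6 0 0 0 8.5;0 0 -1.6 0 0 0 8.5;0 0 -1.6 0 0 0 8.5;0 0 -1.6 0 0 0 8.5;0 0 -0.2 0 0 0 8.5;0 0 0 0 0 0 8.5")

```text
time_s: 3.0
position: [0.5767, -0.2303, 0.2098]
ee_rot: [3.141, -0.0, -3.024]
force: [0.4, -0.7, -0.3]
gripper_width: 0.0849
grip_force: 0.0
```

arm_command(steps="0 0 0 0 0 0 1.5;0 0 0 0 0 0 1.5;0 0 0 0 0 0 1.5;0 0 0 0 0 0 1.5;0 0 0 0 0 0 1.5;0 0 0 0 0 0 1.5;0 0 0 0 0 0 1.5;0 0 0 0 0 0 1.5")

```text
time_s: 3.8
position: [0.5772, -0.2312, 0.2098]
ee_rot: [-3.141, 0.001, -3.025]
force: [-1.4, -0.0, 6.2]
gripper_width: 0.0249
grip_force: 58.7
```

Grip holds the knob (24.9 mm, 59 N). Sliding along the rail, about 35.5 cm in total.

arm_command(steps="-0.06 0.5 0 0 0 0 1.5;-0.12 1 0 0 0 0 1.5;-0.18 1.5 0 0 0 0 1.5;-0.21 1.8 0 0 0 0 1.5;-0.21 1.8 0 0 0 0 1.5;-0.21 1.8 0 0 0 0 1.5;-0.21 1.8 0 0 0 0 1.5;-0.21 1.8 0 0 0 0 1.5;-0.21 1.8 0 0 0 0 1.5;-0.21 1.8 0 0 0 0 1.5")

```text
time_s: 4.8
position: [0.5586, -0.0747, 0.2098]
ee_rot: [-3.141, 0.0, -3.025]
force: [-1.3, -3.5, 6.2]
gripper_width: 0.0247
grip_force: 58.9
```

arm_command(steps="-0.21 1.8 0 0 0 0 1.5;-0.21 1.8 0 0 0 0 1.5;-0.21 1.8 0 0 0 0 1.5;-0.21 1.8 0 0 0 0 1.5;-0.21 1.8 0 0 0 0 1.5;-0.21 1.8 0 0 0 0 1.5;-0.21 1.8 0 0 0 0 1.5;-0.21 1.8 0 0 0 0 1.5;-0.21 1.8 0 0 0 0 1.5;-0.21 1.8 0 0 0 0 1.5")

```text
time_s: 5.8
position: [0.5372, 0.1053, 0.2098]
ee_rot: [-3.141, -0.0, -3.025]
force: [-4.1, -3.4, 7.6]
gripper_width: 0.0251
grip_force: 59.1
```

arm_command(steps="-0.12 1 0 0 0 0 1.5;-0.06 0.5 0 0 0 0 1.5;-0.04 0.3 0 0 0 0 1.5;0 0 0 0 0 0 1.5;0 0 0 0 0 0 1.5")

```text
time_s: 6.3
position: [0.5351, 0.1234, 0.2098]
ee_rot: [3.141, -0.0, -3.024]
force: [-5.9, 1.1, 8.3]
gripper_width: 0.0247
grip_force: 59.1
```

```bash
cat > m2.py <<'E'
from h import *
import sys
def circ(q):
    s=np.linalg.lstsq(np.c_[2*q,np.ones(len(q))],(q**2).sum(1),rcond=None)[0]; return s[:2],np.sqrt(s[2]+s[:2]@s[:2])
out=[]
for n in("top","side"):
    d=shot(n); P=cloud(d); h=cv2.cvtColor(d["pixels"],cv2.COLOR_BGR2HSV)
    near=np.linalg.norm(P[...,:2]-[.624,.133],axis=2)<.075
    cu=((h[...,0]<15)|(h[...,0]>172))&(h[...,1]>80)
    m=near&cu&(abs(P[...,2]-.205)<.006); c=circ(P[m][:,:2]) if m.sum()>10 else None
    w=near&(h[...,1]<60)&(h[...,2]>90)&(abs(P[...,2]-.097)<.007)
    g=circ(P[w][:,:2]) if w.sum()>10 else None
    print(n,"drip",c,m.sum(),"mug",g,w.sum())
    out.append(d["pixels"])
cv2.imwrite(f'pics/{sys.argv[1]}.png',np.vstack([out[0][100:300,100:500],out[1][100:380,60:460]]))
print(env.state()["position"])
E
python3 m2.py mid
```

```text
top drip (array([0.62529427, 0.13278316]), np.float64(0.05129735242665838)) 102 mug None 0
side drip (array([0.62360203, 0.13526352]), np.float64(0.05156934010192103)) 426 mug (array([0.62378992, 0.13457783]), np.float64(0.03764310795637548)) 215
[0.53513203 0.1232798  0.20979365]
```

View pics/mid.png

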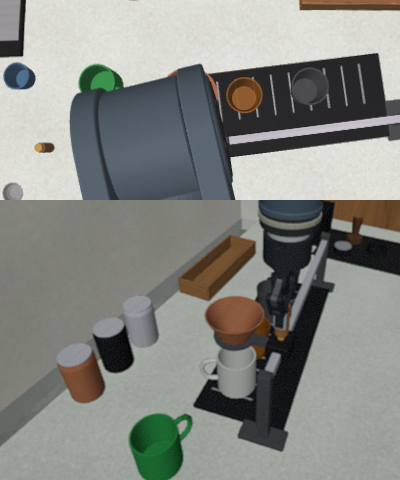

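The picture shows the copper dripper (crop 235,320) right above the white mug (235,370), and the side view puts both centres within 1 mm of each other. Releasing slowly and going straight up.

arm_command(steps="0 0 0 0 0 0 4;0 0 0 0 0 0 4;0 0 0 0 0 0 4;0 0 0 0 0 0 8.5;0 0 0 0 0 0 8.5;0 0 0 0 0 0 8.5;0 0 0 0 0 0 8.5")

```text
time_s: 7.1
position: [0.5356, 0.1229, 0.2093]
ee_rot: [3.142, 0.0, -3.025]
force: [0.7, -0.0, 0.5]
gripper_width: 0.085
grip_force: 0.0
```

arm_command(steps="0 0 1 0 0 0 8.5;0 0 1.5 0 0 0 8.5;0 0 2 0 0 0 8.5;0 0 2 0 0 0 8.5;0 0 2 0 0 0 8.5;0 0 2 0 0 0 8.5;-2 -2 0 0 0 0 8.5;-3 -2 0 0 0 0 8.5;-3 -2 0 0 0 0 8.5;-3 -2 0 0 0 0 8.5")

```text
time_s: 8.1
position: [0.4243, 0.0423, 0.3149]
ee_rot: [-3.142, 0.001, -3.024]
force: [0.7, -0.7, 1.1]
gripper_width: 0.0847
grip_force: 0.0
```

arm_command(steps="-3 -3 0 0 0 0 8.5;-2 -3 0 0 0 0 8.5;0 -3 0 0 0 0 8.5;0 -3 0 0 0 0 8.5;0 -3 0 0 0 0 8.5;0 0 0 0 0 0 8.5;0 0 0 0 0 0 8.5")

```text
time_s: 8.8
position: [0.3755, -0.1074, 0.3149]
ee_rot: [-3.142, 0.0, -3.026]
force: [-0.4, 1.0, 0.2]
gripper_width: 0.0847
grip_force: 0.0
```

```bash
python3 m2.py end; python3 -c "
from h import *
s=env.state();print(s['time_s'],s['force'],abs(s['qvel']).max())"
```

```text
top drip (array([0.62445683, 0.13300867]), np.float64(0.05148230022240029)) 492 mug None 0
side drip (array([0.62355171, 0.13537236]), np.float64(0.05165352802240862)) 420 mug (array([0.62381235, 0.13446377]), np.float64(0.03764587295491802)) 219
[ 0.37556924 -0.10659426  0.31468158]
8.9 [-0.10311622 -0.51661777 -0.12443726] 0.011208148905742501
```

View pics/end.png

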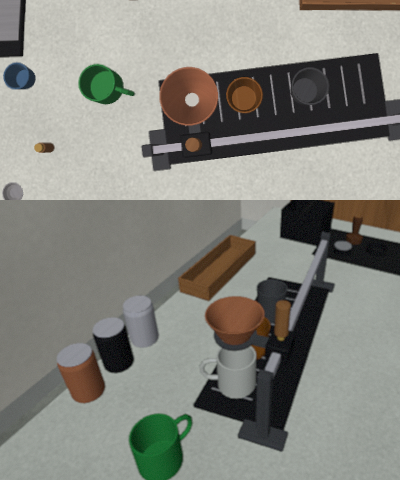

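The dripper (crop 189,96) sits over the white mug, whose white inside shows through the outlet. The arm is clear and the mug hasn't moved. Handing in.

```bash
python3 -c "
from station import env
print(env.close_job())"
```

```text
the job is handed in; nothing more can be done
None
```

The copper dripper is centred over the white mug to within about 1 mm by my camera measurements, the mug stands where it started, the arm is clear of everything, and I handed the job in at about 9 s; the hand-in returned no verdict.

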